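Open the flash point tester and hold its shutter at the mark

TASK

Lift the round steel cover off the flash point tester by its knob and stand it upright in the middle of the cork mat, without dropping it. Then draw the tester's spring-loaded shutter slide out by its upright handle until the line across the slide comes out level with the front edge of the keeper plate, so that the port is fully open for inspection, and finish still holding the slide at that mark, because it springs shut when let go. Leave the other things on the bench as they stand.

Things in the scene. Friction and masses are not known exactly. Their poses are not given: they have to be found in the camera images.
- tester: Flash point tester, fixed: dark blue housing 240 wide (y), x from -180 to +140 mm, flat deck at z = 120 mm behind x = -90; in front of that a panel slopes down to 45 mm at x = -180. Origin: on the bench, on the axis of the round cup head; z up; -x is the operator's side, towards which the shutter slide is drawn.
- cup_head (a point): Top centre of the cup head on the tester's deck, 140 mm over the bench: a metal disc 100 mm in diameter, hidden under the cover at first. The slide lies on it along the tester's x in guides. An igniter and a probe stub stand at tester x = +25, y = +33 and -33 mm, up to 166 mm over the bench.
- cover: Loose steel cover, 200 to 420 g: an inverted round pan 150 mm across, 78 mm high, wall 3 mm, 74 mm deep inside. Stands rim down on the deck, centred on the cup axis to about 4 mm; the slide's handle reaches 68 mm up inside it. Knob on top: black cylinder 28 mm in diameter, 88 to 116 mm above the rim. Origin: centre of the rim's plane (underside); z up.
- cover_knob (a point): The grip point on the axis of the cover's knob, 104 mm above the cover's rim, 12 mm below the knob's top.
- mat: Round cork mat, fixed, 176 mm in diameter, 5 mm thick, lying on the bench on the left or on the right of the tester. Origin: centre of its underside, at bench height; its top is at 5 mm.
- shutter (a joint): Travel of the shutter slide in m along the tester's -x: 0 shut (the spring keeps it there), 0.032 at the mark (line level with the keeper's front edge), end stop at 0.044. The 12 mm port is fully open from 0.028 to 0.036. The spring pulls with 3.6 N when shut and 7.4 N at the mark.
- shutter_handle (a point): Grip point on the axis of the slide's upright black handle: a cylinder 16 mm in diameter, 18 mm below to 16 mm above this point, 172 mm over the bench, on a thin stem; slide top at 144 mm. It stands 56 mm from the cup axis along the tester's -x when shut, 88 mm at the mark, and moves with the slide.
- shutter_line (a point): Front edge of the black line engraved across the slide (slide 26 mm wide, 4 mm thick), on the slide's centre line at its top face; moves with the slide. Hidden just behind or under the keeper plate while shut.
- keeper_edge (a point): Front (operator's side) edge, on the slide's centre line at the slide's top face, of the keeper: an aluminium plate 40 mm wide, 32 mm long, its top 149 mm over the bench, that bridges the slide. Fixed on the tester. The slide is at the mark when shutter_line has come out to this point.
- tray: Shallow steel tray, fixed, 160 x 110 x 18 mm, on the other side of the tester from the mat, with two sample bottles in it. Origin: centre of its underside.
- sample_a: Amber sample bottle, black cap, 54 mm in diameter, 115 mm high, loose in the tray. Origin: centre of its underside. Leave alone.
- sample_b: Another such bottle in the tray. Leave alone.
- beaker: Glass beaker, 64 mm in diameter, 85 mm high, loose on the bench in front of the tester. Origin: centre of its underside. Leave alone.
- timer: White lab timer, 55 x 70 x 20 mm, loose on the bench in front of the tester. Origin: centre of its underside. Leave alone.
- wash_bottle: White wash bottle with a thin bent spout, 64 mm in diameter, 185 mm high, loose, beyond the tester to one side. Origin: centre of its underside. Leave alone.
- sample_can: Bare aluminium sample can, 70 mm in diameter, 110 mm high, loose, beyond the tester to one side. Origin: centre of its underside. Leave alone.
- syringe: Plastic filling syringe lying on the bench, 120 mm long, 26 mm wide at the flange. Origin: on the bench surface near its middle. Leave alone.

How it is judged:
By the outcome, as a careful person would: the job done as asked, in the order asked, and still so for the second after the job is handed in, while the arm keeps its last pose, push and grip.
It also fails if it takes over 54 s, if anything falls off the work surface, if the arm or the gripper's body presses on something with over 40 N, if the wrist force passes 120 N, or if a joint passes its speed limit or range.

ROBOT

A 6-joint arm with a two-finger parallel gripper is mounted at the origin on the work surface. World frame = base frame: x ahead of the robot, y to its left, z up, the work surface at z = 0. Lengths are in m, angles in degrees, forces in N, time in s.
With the tool pointing down it reaches from about 0.4 to 0.825 m from the base axis. Payload 7 kg.
Tool frame: the origin (TCP) lies on the centre line of the jaws, within the pads' length; the fingertips stand 22 mm ahead of it and the grasp point (between the pads) lies 3 mm ahead of it; z points along the fingers, y is the line along which they close (so a half turn about z gives the same grasp; the last joint's range is limited). The gripper opens to 88 mm and grips with 3 to 60 N. Pads are 19 mm wide; open, the fingers measure 130 mm over their backs; the gripper's body (78 mm by 193 mm) begins 47 mm behind the grasp point.
Start: joints at [88.413, 20.546, 0.682, 0, -70.136, -16.507], TCP at [0.21, 0.642, 0.249] pointing down, gripper open.
Joint ranges: [-176.03, 176.03], [-82.01, 121.73], [-58.28, 71.71], [-173.87, 95.51], [-174.79, -0.11], [-173.66, 173.66]. Speed limits (degrees/s): [136.94, 136.94, 172.46, 180, 180, 180].

INTERFACE

Orientations are given as [roll, pitch, yaw] about the fixed x, y, z axes, in that order (R = Rz(yaw) Ry(pitch) Rx(roll)).
In Python, from plant import get_state, cams, r gives the robot as it stands.
- The arm moves only by the tool apply_moves, never from a script. Its argument "targets" is a list of rows, each an object with "dp": the shift along the world's x, y, z in m, a list of three; "yaw": the turn about the world's z in degrees. In form: [{"dp": [x, y, z], "yaw": yaw}, ...]. A call has 1 to 20 rows; each row is the pose to reach, as a shift and turn from the pose commanded when the call began; what a row does not reach only later rows make up. A row lasts 1/12 s, in which the tool goes at most 41.7 mm and 7.16 degrees, less where a joint would pass 70% of its speed; a pose out of reach is approached as far as the arm can. A call with a gripper value outside its range is refused whole. "grip" is the gripper command: -1 is fully open, 1 is shut, values between are in proportion, set as the call begins (left out, the last holds). The fingers move at their own pace and stop on an object; "squeeze" is the grip in N (left out, the last holds). Time passes only in rows, so rows that repeat a pose let the fingers close. It gives the time, the measured TCP pose, the force, the opening and the grip force at its end, in the units of the state.
- get_state(): the state, without advancing time (a new reading comes with each control period).
- cams.capture(name): name is "scene" or "side" or "wrist"; returns a dict with "image" (384x512x3 uint8, red, green, blue), "range_z" (384x512 float32, m along the optical axis (not along the pixel's ray), 0 where there is no reading), "fx", "fy", "cx", "cy" (pixels), "k1" (the pictures are not rectified: a ray, as slopes to the right and down, at radius r is drawn at 1 + k1 r^2 times it, then the intrinsics apply), "R" (3x3) and "t" (3): a world point X has camera coordinates R X + t; the wrist camera has in their place "T_tool_cam" (4x4, takes a point from camera to tool coordinates, whose origin is the TCP and whose axes are the flange's). Camera axes: x right, y down, z forward; pixel columns grow to the right and rows downward; lengths in m; the calibration is good to about 2 mm. A picture is of the moment at which its call begins: read the wrist's pose just before it.
- r.close_job(): hands the job in; it is judged then, once.
The state is a dict: "time_s": time; "joints": joint angles; "qd": joint speeds; "joint_torque": joint torques, N m; "tcp_pos": TCP position; "eef_rot": TCP orientation; "contact_force": force on the tool from outside, world axes, zero at the start; "moment": the same for the moment, N m; "gripper_width": finger opening in m; "gripper_force": force on a finger pad.
Only numpy, scipy, OpenCV 4.12 (cv2) and the standard library are available. Lean on these libraries where they do the work, as an engineer would, in place of code of your own. Each camera call takes 0.05 s, during which the arm holds its last target. There are 200 camera calls.

## Working session

There is one attempt and no reset: what is moved stays moved. The work goes in short steps, Python scripts to look and compute and a tool call to move; the robot and the scene stay as the last step left them, time stands still between calls to the robot, and variables do not carry over. Pictures are saved under pics/ and viewed, at most 10 in all, crops included, and the job is handed in when it is done.

Besides the shell and the picture viewer there is one more tool, called after "Call:" as name([rows], argument=value, ...), one row to a line, values as JSON. apply_moves: Moves the arm, as the interface text tells. Its arguments: {"type":"object","properties":{"targets":{"type":"array","items":{"type":"object","properties":{"dp":{"type":"array","items":{"type":"number"}},"yaw":{"type":"number"}}}},"grip":{"type":"number"},"squeeze":{"type":"number"}},"required":["targets"]}

```bash
mkdir -p pics; ls; cat > h.py <<'E'
import numpy as np, cv2
from plant import get_state, cams, r
from scipy.spatial.transform import Rotation as Ro
def cap(n):
    s=get_state(); c=cams.capture(n)
    if n=="wrist":
        T=np.eye(4); T[:3,:3]=Ro.from_euler('xyz',s['eef_rot'],degrees=True).as_matrix(); T[:3,3]=s['tcp_pos']
        W=T@np.array(c['T_tool_cam']); c['R']=W[:3,:3].T; c['t']=-W[:3,:3].T@W[:3,3]
    c['R']=np.array(c['R']);c['t']=np.array(c['t']).ravel(); return c
def rays(c,uv):
    K=np.array([[c['fx'],0,c['cx']],[0,c['fy'],c['cy']],[0,0,1.]])
    p=cv2.undistortPoints(np.float64(uv).reshape(-1,1,2),K,np.array([c['k1'],0,0,0.])).reshape(-1,2)
    return -c['R'].T@c['t'], np.c_[p,np.ones(len(p))]@c['R']
def onz(c,uv,z):
    o,d=rays(c,uv); return o+d*((z-o[2])/d[:,2])[:,None]
def cloud(c):
    h,w=c['range_z'].shape; v,u=np.mgrid[:h,:w]
    o,d=rays(c,np.c_[u.ravel(),v.ravel()]); return (o+d*c['range_z'].ravel()[:,None]).reshape(h,w,3)
def proj(c,X):
    p=np.atleast_2d(X)@c['R'].T+c['t']; q=p[:,:2]/p[:,2:]; q*=1+c['k1']*(q**2).sum(1,keepdims=True)
    return q*[c['fx'],c['fy']]+[c['cx'],c['cy']]
def save(n,im): cv2.imwrite('pics/'+n+'.png',cv2.cvtColor(im,cv2.COLOR_RGB2BGR))
E
python3 - <<'E'
from h import *
s=get_state(); print(s)
for n in ('scene','side','wrist'):
    c=cap(n); np.save(n,c,allow_pickle=True); print(n,-c['R'].T@c['t'],c['R'][2],c['fx'],c['k1'],(c['range_z']>0).mean())
a=np.load('scene.npy',allow_pickle=True).item()['image'];b=np.load('side.npy',allow_pickle=True).item()['image']
save('scene',cv2.resize(a,(800,600)));save('side',cv2.resize(b,(800,600)))
E
```

```text
pics
{'time_s': 0.0, 'joints': array([ 8.84138940e+01,  2.05890215e+01,  6.33847815e-01, -1.99584325e-02,
       -7.01374941e+01, -1.65062081e+01]), 'qd': array([ 0.00200064,  0.02558251, -0.00424991, -0.01992326, -0.02408165,
        0.03282012]), 'joint_torque': array([-3.40914403e-04, -5.82726824e+01,  2.93048269e+01,  6.99672773e+00,
        6.92003465e-03, -1.63108357e-04]), 'tcp_pos': array([0.2095108 , 0.64117337, 0.24765099]), 'eef_rot': array([ 1.79905820e+02, -8.34200874e-03, -1.80991036e+01]), 'contact_force': array([ 0.92201397, -0.24228093,  0.20991216]), 'moment': array([ 0.00560318, -0.02040753,  0.01640952]), 'gripper_force': 0.0, 'gripper_width': 0.08745985838521378}
scene [ 1.38492894 -0.08376724  0.68632973] [-0.84266947  0.04904887 -0.53619248] 368.4601663867199 0.02591826234044901 0.9959208170572916
side [-0.05211491 -0.75282788  1.24859952] [ 0.4199226   0.49257609 -0.76225573] 479.23412698020616 -0.15268470251700206 0.9961496988932291
wrist [0.27942247 0.62016281 0.38353381] [-0.25957291  0.08318876 -0.96213385] 305.36835234426354 -0.049025295902582415 0.9959869384765625
```

View pics/scene.png

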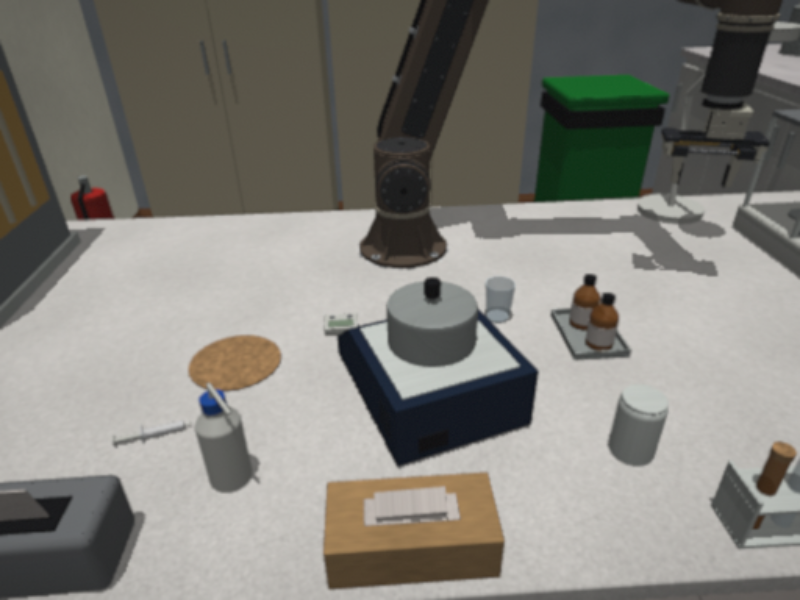

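View pics/side.png

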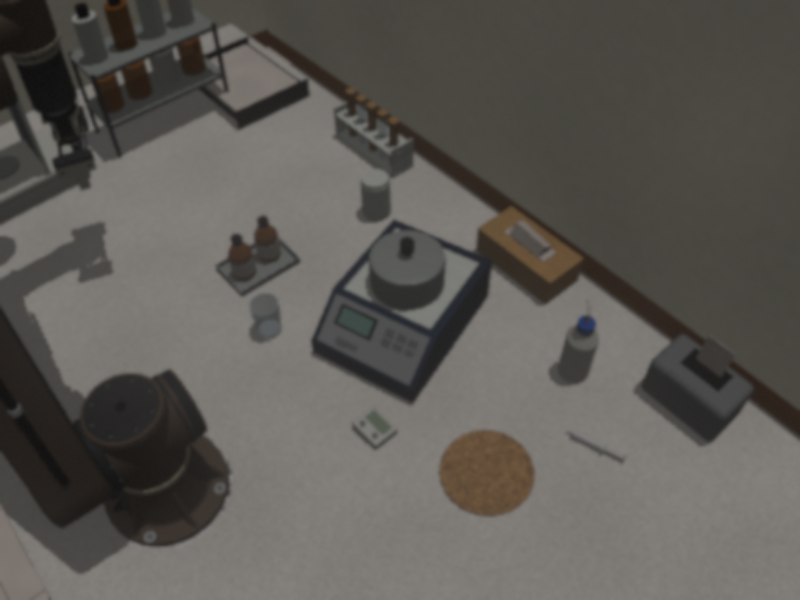

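Scene picture: the knob is at (432,288), the cover at (432,325) and the cork mat at (235,361), on the robot's right. The side picture shows the knob at (406,247) and the mat at (487,472). Next I measure.

```bash
python3 - <<'E'
from h import *
for n in ('scene','side'):
    c=np.load(n+'.npy',allow_pickle=True).item(); P=cloud(c); im=c['image']
    hsv=cv2.cvtColor(im,cv2.COLOR_RGB2HSV)
    x,y,z=P[...,0],P[...,1],P[...,2]
    # mat
    m=((hsv[...,0]>6)&(hsv[...,0]<22)&(hsv[...,1]>70)&(z<.03)&(x>.2)&(x<.8)&(y<-.1)&(y>-.6)).astype(np.uint8)
    k,l,st,ce=cv2.connectedComponentsWithStats(m); i=1+st[1:,4].argmax()
    ct=max(cv2.findContours((l==i).astype(np.uint8),0,1)[0],key=len).reshape(-1,2)
    q=onz(c,ct,.005)[:,:2]; cc,rr=cv2.minEnclosingCircle(np.float32(q)); print(n,'mat',cc,rr, q.min(0)/2+q.max(0)/2)
    # cover top, knob
    reg=(x>.35)&(x<.85)&(abs(y)<.3)
    t=reg&(abs(z-.198)<.006); q=np.float32(P[t][:,:2]); print('top',len(q),cv2.minEnclosingCircle(q),np.median(z[t]))
    t=reg&(z>.212)&(z<.25)&(hsv[...,2]<60); q=P[t]; print('knob',len(q),q.mean(0),q.min(0),q.max(0))
    v,u=np.nonzero(t); print('knob px',u.mean(),v.mean(),u.min(),u.max(),v.min(),v.max())
    # deck
    t=reg&(abs(z-.12)<.006)&(hsv[...,2]>0); q=np.float32(P[t][:,:2]); R=cv2.minAreaRect(q); print('deck rect',R, np.median(z[t]))
    t2=t&((hsv[...,1]>120)|(hsv[...,2]<50)); 
    w=t&(hsv[...,1]<60); print('light deck',cv2.minAreaRect(np.float32(P[w][:,:2])))
E
```

```text
scene mat (0.4718592166900635, -0.358359694480896) 0.08639837801456451 [ 0.47217344 -0.35880283]
top 1287 ((0.5959179401397705, 0.009772982448339462), 0.07410795986652374) 0.19759688199344871
knob 103 [0.60449772 0.00857213 0.22744569] [ 0.58856043 -0.00167866  0.21312868] [0.61042602 0.02051686 0.23733411]
knob px 276.1747572815534 183.83495145631068 272 281 178 190
deck rect ((0.65418940782547, -0.09376642107963562), (0.24035854637622833, 0.4752737879753113), 18.580347061157227) 0.12018246073154298
light deck ((0.6372305154800415, -0.08399710059165955), (0.2214973270893097, 0.4762679636478424), 9.75918960571289)
side mat (0.4684866964817047, -0.359272301197052) 0.08600994199514389 [ 0.46847298 -0.35925554]
top 1227 ((0.591973602771759, 0.008660626597702503), 0.07671306282281876) 0.1986462562130331
knob 91 [0.589878   0.00451938 0.23068644] [ 0.58023628 -0.00693872  0.2123765 ] [0.60718284 0.02142259 0.24266933]
knob px 260.010989010989 157.3186813186813 256 264 152 163
deck rect ((0.6172655820846558, 0.003957927227020264), (0.5996967554092407, 0.30948859453201294), 88.42131805419922) 0.12082426131021062
light deck ((0.6172655820846558, 0.003957927227020264), (0.5996967554092407, 0.30948859453201294), 88.42131805419922)
```

```bash
python3 - <<'E'
from h import *
for n in ('scene','side'):
    c=np.load(n+'.npy',allow_pickle=True).item(); P=cloud(c); im=c['image']
    x,y,z=P[...,0],P[...,1],P[...,2]
    for zz in (.12,):
        t=((abs(z-zz)<.008)&(x>.3)&(x<.9)&(abs(y)<.3)).astype(np.uint8)
        t=cv2.morphologyEx(t,cv2.MORPH_OPEN,np.ones((3,3)))
        k,l,st,ce=cv2.connectedComponentsWithStats(t); i=1+st[1:,4].argmax()
        v,u=np.nonzero(l==i); q=onz(c,np.c_[u,v],.12)[:,:2]; R=cv2.minAreaRect(np.float32(q)); print(n,len(q),R,cv2.boxPoints(R).tolist())
    # tall things
    for nm,zlo,zhi in (('tall',.14,.3),('mid',.07,.14)):
        t=((z>zlo)&(z<zhi)&(x>.25)&(x<.9)&(y<.45)&(y>-.6)).astype(np.uint8)
        k,l,st,ce=cv2.connectedComponentsWithStats(t)
        for i in range(1,k):
            if st[i,4]>15: print(nm,st[i,4],np.median(P[l==i],0).round(3),P[l==i].min(0).round(3),P[l==i].max(0).round(3))
c=np.load('wrist.npy',allow_pickle=True).item();
E
```

```text
scene 3479 ((0.6241368651390076, 0.017920151352882385), (0.23894794285297394, 0.24333719909191132), 17.92669105529785) [[0.47301363945007324, 0.09690780937671661], [0.5479128360748291, -0.13461564481258392], [0.7752600908279419, -0.06106750667095184], [0.700360894203186, 0.1704559475183487]]
tall 2455 [0.636 0.005 0.196] [ 0.525 -0.065  0.14 ] [0.673 0.084 0.238]
tall 291 [ 0.771 -0.31   0.16 ] [ 0.744 -0.332  0.14 ] [ 0.801 -0.28   0.186]
tall 57 [0.895 0.415 0.146] [0.887 0.403 0.141] [0.9   0.427 0.148]
mid 474 [0.471 0.349 0.088] [0.389 0.324 0.07 ] [0.507 0.382 0.121]
mid 162 [0.359 0.181 0.079] [0.324 0.15  0.07 ] [0.389 0.212 0.088]
mid 5288 [0.692 0.008 0.12 ] [ 0.498 -0.148  0.07 ] [0.767 0.168 0.14 ]
mid 879 [0.771 0.302 0.104] [0.726 0.274 0.07 ] [0.792 0.342 0.113]
mid 859 [ 0.781 -0.306  0.112] [ 0.74  -0.345  0.07 ] [ 0.793 -0.281  0.14 ]
mid 304 [0.883 0.402 0.077] [0.864 0.378 0.07 ] [0.9   0.43  0.139]
mid 65 [0.896 0.446 0.087] [0.886 0.437 0.07 ] [0.9   0.45  0.121]
mid 1858 [ 0.87  -0.058  0.075] [ 0.844 -0.159  0.07 ] [0.9   0.06  0.111]
mid 1837 [ 0.867 -0.476  
[... 503 characters left out ...]
5 -0.316  0.16 ] [ 0.738 -0.335  0.141] [ 0.799 -0.282  0.188]
mid 186 [0.888 0.411 0.086] [0.861 0.376 0.07 ] [0.9  0.45 0.14]
mid 337 [0.745 0.297 0.107] [0.719 0.271 0.07 ] [0.788 0.344 0.12 ]
mid 194 [0.47  0.351 0.089] [0.447 0.331 0.07 ] [0.5   0.378 0.125]
mid 936 [ 0.874 -0.057  0.077] [ 0.838 -0.16   0.07 ] [0.9   0.061 0.114]
mid 4459 [ 0.526 -0.044  0.117] [ 0.416 -0.151  0.07 ] [0.77  0.165 0.14 ]
mid 200 [0.397 0.34  0.091] [0.375 0.319 0.07 ] [0.424 0.366 0.125]
mid 163 [0.355 0.181 0.081] [0.322 0.148 0.07 ] [0.386 0.213 0.092]
mid 386 [ 0.738 -0.326  0.115] [ 0.724 -0.347  0.07 ] [ 0.782 -0.284  0.139]
mid 1648 [ 0.855 -0.518  0.1  ] [ 0.82 -0.6   0.07] [ 0.9   -0.427  0.139]
```

Call:
apply_moves([
  {"dp": [0.019,-0.032,0.004],"yaw": 0},
  {"dp": [0.038,-0.063,0.008],"yaw": 0},
  {"dp": [0.058,-0.095,0.012],"yaw": 0},
  {"dp": [0.077,-0.127,0.016],"yaw": 0},
  {"dp": [0.096,-0.158,0.02],"yaw": 0},
  {"dp": [0.115,-0.19,0.024],"yaw": 0},
  {"dp": [0.134,-0.222,0.028],"yaw": 0},
  {"dp": [0.154,-0.254,0.032],"yaw": 0},
  {"dp": [0.173,-0.285,0.036],"yaw": 0},
  {"dp": [0.192,-0.317,0.04],"yaw": 0},
  {"dp": [0.211,-0.349,0.044],"yaw": 0},
  {"dp": [0.23,-0.38,0.048],"yaw": 0},
  {"dp": [0.25,-0.412,0.052],"yaw": 0},
  {"dp": [0.269,-0.444,0.056],"yaw": 0},
  {"dp": [0.288,-0.476,0.06],"yaw": 0},
  {"dp": [0.307,-0.507,0.06],"yaw": 0},
  {"dp": [0.326,-0.539,0.06],"yaw": 0},
  {"dp": [0.346,-0.571,0.06],"yaw": 0},
  {"dp": [0.365,-0.602,0.06],"yaw": 0},
  {"dp": [0.384,-0.634,0.06],"yaw": 0},
], grip=-1)

```text
time_s: 1.82
tcp_pos: [0.5942, 0.0059, 0.3084]
eef_rot: [-180.0, 0.0, -18.1]
contact_force: [0.9, 0.6, -1.1]
gripper_width: 0.0877
gripper_force: 0.0
```

Call:
apply_moves([
  {"dp": [0,0,0],"yaw": 0},
  {"dp": [0,0,0],"yaw": 0},
  {"dp": [0,0,0],"yaw": 0},
])

```text
time_s: 2.07
tcp_pos: [0.5934, 0.0073, 0.3081]
eef_rot: [180.0, 0.0, -18.2]
contact_force: [0.1, 0.5, 0.7]
gripper_width: 0.0876
gripper_force: 0.0
```

```bash
python3 - <<'E'
from h import *
s=get_state(); print(s['tcp_pos'],s['eef_rot'],s['joints'],s['contact_force'])
c=cap('wrist'); save('w1',cv2.resize(c['image'],(640,480))); np.save('w1',c,allow_pickle=True)
P=cloud(c);x,y,z=P[...,0],P[...,1],P[...,2]
n=np.hypot(x-.594,y-.008)<.085
t=n&(abs(z-.198)<.006);v,u=np.nonzero(t);q=onz(c,np.c_[u,v],.198)[:,:2]
print(len(q),cv2.minEnclosingCircle(np.float32(q)),q.min(0),q.max(0))
v_=c['image'].max(2)
t=(np.hypot(x-.594,y-.008)<.04)&(z>.21)&(z<.245)&(v_<70); print(t.sum(),P[t].mean(0),P[t].min(0),P[t].max(0),np.median(z[t]))
t&=(z>.232);v,u=np.nonzero(t);q=onz(c,np.c_[u,v],.236)[:,:2];print(len(q),cv2.minEnclosingCircle(np.float32(q)))
E
```

```text
[0.59342499 0.00732884 0.30807727] [ 1.79981635e+02  4.91056255e-02 -1.81588825e+01] [ 1.95533184e+01  1.10744925e+01 -4.57118242e+00 -1.61020797e-02
 -7.44044065e+01  5.22921428e+01] [0.05686192 0.45037979 0.65580122]
19631 ((0.5965979695320129, 0.010188068263232708), 0.07176622748374939) [ 0.52918776 -0.0610837 ] [0.6679077  0.08142692]
1288 [0.59807461 0.010007   0.23323944] [ 0.58223118 -0.00298451  0.21092636] [0.60937032 0.02476424 0.2375713 ] 0.23544181026630343
1063 ((0.596505880355835, 0.010490190237760544), 0.013987772166728973)
```

View pics/w1.png

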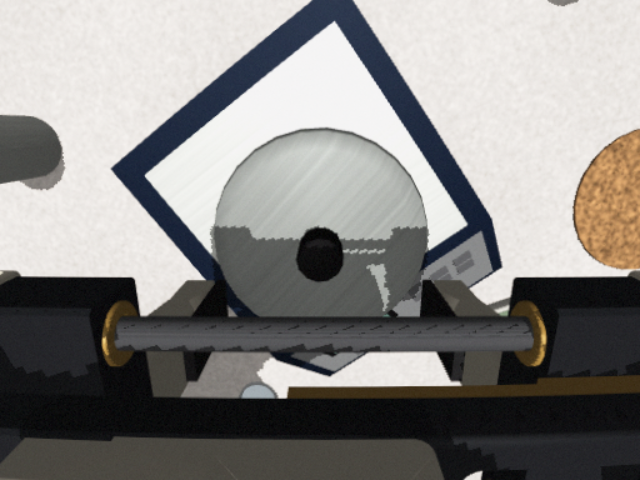

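The wrist picture shows the knob at (320,253), between the fingers, and the mat at the right edge. The knob is about 3 mm off in x and y. I correct for that, descend and grip.

Call:
apply_moves([
  {"dp": [0.003,0.003,0],"yaw": 0},
  {"dp": [0.003,0.003,-0.03],"yaw": 0},
  {"dp": [0.003,0.003,-0.06],"yaw": 0},
  {"dp": [0.003,0.003,-0.075],"yaw": 0},
  {"dp": [0.003,0.003,-0.081],"yaw": 0},
  {"dp": [0.003,0.003,-0.081],"yaw": 0},
  {"dp": [0.003,0.003,-0.081],"yaw": 0},
])

```text
time_s: 2.7
tcp_pos: [0.5972, 0.0114, 0.2286]
eef_rot: [-180.0, -0.1, -18.0]
contact_force: [-0.5, -0.2, 1.5]
gripper_width: 0.0876
gripper_force: 0.0
```

Call:
apply_moves([
  {"dp": [0,0,0],"yaw": 0},
  {"dp": [0,0,0],"yaw": 0},
  {"dp": [0,0,0],"yaw": 0},
  {"dp": [0,0,0],"yaw": 0},
  {"dp": [0,0,0],"yaw": 0},
  {"dp": [0,0,0],"yaw": 0},
  {"dp": [0,0,0],"yaw": 0},
  {"dp": [0,0,0],"yaw": 0},
  {"dp": [0,0,0],"yaw": 0},
  {"dp": [0,0,0],"yaw": 0},
], grip=1, squeeze=40)

```text
time_s: 3.53
tcp_pos: [0.5965, 0.0103, 0.2275]
eef_rot: [180.0, 0.0, -18.1]
contact_force: [1.2, -0.4, 0.0]
gripper_width: 0.0276
gripper_force: 40.1
```

Gripped: opening 27.6 mm at 40 N. Now I lift straight up.

Call:
apply_moves([
  {"dp": [0,0,0.005],"yaw": 0},
  {"dp": [0,0,0.015],"yaw": 0},
  {"dp": [0,0,0.03],"yaw": 0},
  {"dp": [0,0,0.05],"yaw": 0},
  {"dp": [0,0,0.07],"yaw": 0},
  {"dp": [0,0,0.09],"yaw": 0},
  {"dp": [0,0,0.105],"yaw": 0},
  {"dp": [0,0,0.115],"yaw": 0},
  {"dp": [0,0,0.12],"yaw": 0},
  {"dp": [0,0,0.12],"yaw": 0},
  {"dp": [0,0,0.12],"yaw": 0},
])

```text
time_s: 4.45
tcp_pos: [0.5963, 0.0107, 0.3469]
eef_rot: [180.0, 0.1, -18.1]
contact_force: [-0.4, -0.0, -3.6]
gripper_width: 0.0274
gripper_force: 40.0
```

```bash
python3 - <<'E'
from h import *
s=get_state(); print(s['tcp_pos'],s['contact_force'],s['moment'],s['gripper_width'])
c=cap('side'); save('s2',cv2.resize(c['image'][100:300,150:400],(750,600)))
E
```

```text
[0.59632689 0.01069612 0.34688065] [-0.44069481 -0.0168834  -3.57910224] [-0.01221251  0.0313324  -0.03126143] 0.02737966362631116
```

View pics/s2.png

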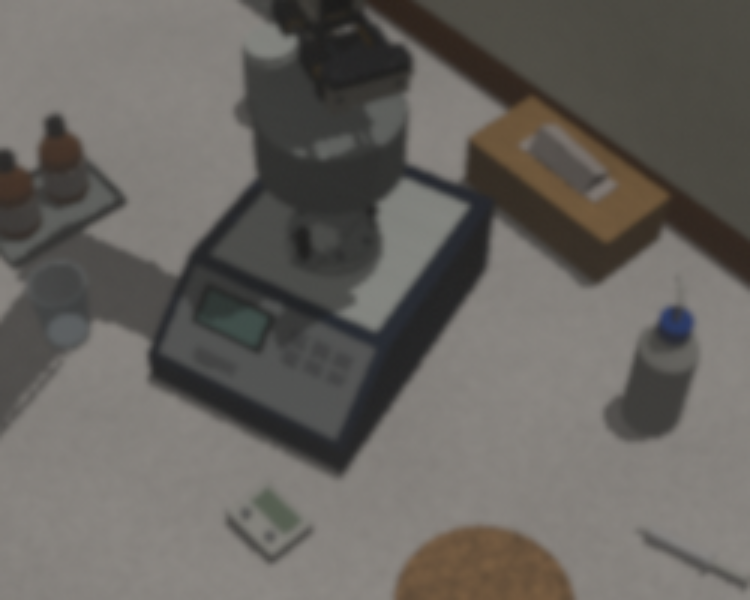

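The side picture shows the cover hanging level in the gripper at (330,150) and clear of the handle at (300,240). Next I carry it to the mat.

Call:
apply_moves([
  {"dp": [-0.002,-0.006,0],"yaw": 0},
  {"dp": [-0.006,-0.018,0],"yaw": 0},
  {"dp": [-0.013,-0.037,0],"yaw": 0},
  {"dp": [-0.021,-0.06,0],"yaw": 0},
  {"dp": [-0.03,-0.087,0],"yaw": 0},
  {"dp": [-0.04,-0.115,0],"yaw": 0},
  {"dp": [-0.05,-0.145,0],"yaw": 0},
  {"dp": [-0.06,-0.175,0],"yaw": 0},
  {"dp": [-0.07,-0.205,0],"yaw": 0},
  {"dp": [-0.08,-0.235,0],"yaw": 0},
  {"dp": [-0.09,-0.263,0],"yaw": 0},
  {"dp": [-0.1,-0.29,0],"yaw": 0},
  {"dp": [-0.108,-0.315,0],"yaw": 0},
  {"dp": [-0.115,-0.337,0],"yaw": 0},
  {"dp": [-0.121,-0.354,0],"yaw": 0},
  {"dp": [-0.125,-0.365,0],"yaw": 0},
  {"dp": [-0.127,-0.37,0],"yaw": 0},
  {"dp": [-0.127,-0.37,0],"yaw": 0},
  {"dp": [-0.127,-0.37,0],"yaw": 0},
])

```text
time_s: 6.08
tcp_pos: [0.4695, -0.3592, 0.3474]
eef_rot: [-180.0, 0.0, -18.1]
contact_force: [-0.3, -0.1, -3.8]
gripper_width: 0.027
gripper_force: 40.0
```

```bash
python3 - <<'E'
from h import *
s=get_state(); print(s['tcp_pos'],s['joints'])
c=cap('wrist'); im=c['image']; P=cloud(c); z=P[...,2]; hsv=cv2.cvtColor(im,cv2.COLOR_RGB2HSV)
m=((hsv[...,0]>6)&(hsv[...,0]<22)&(hsv[...,1]>70)&(z<.02)&(abs(P[...,0]-.47)<.11)&(abs(P[...,1]+.36)<.11))
v,u=np.nonzero(m); q=onz(c,np.c_[u,v],.005)[:,:2]; print(len(q),q.min(0) if len(q) else 0,q.max(0) if len(q) else 0)
# outer boundary circle fit: convex hull then points at radius>.08
if len(q)>50:
    h=cv2.convexHull(np.float32(q)).reshape(-1,2); h=h[abs(np.hypot(*(h-[.47,-.359]).T)-.088)<.012]
    from scipy.optimize import least_squares
    f=least_squares(lambda p:np.hypot(*(h-p[:2]).T)-.088,[.47,-.359],loss='soft_l1',f_scale=.001); print(len(h),f.x,np.abs(f.fun).mean())
E
```

```text
[ 0.46947444 -0.3591955   0.3473593 ] [-1.84944491e+01  9.96477184e+00 -9.62562805e-01 -1.28914520e-02
 -7.90918003e+01  9.03809454e+01]
439 [ 0.51779991 -0.42946596] [ 0.55517213 -0.32942508]
9 [ 0.46700323 -0.35810052] 0.0003373847609365429
```

Call:
apply_moves([
  {"dp": [0,0,-0.01],"yaw": 0},
  {"dp": [0,0,-0.03],"yaw": 0},
  {"dp": [0,0,-0.06],"yaw": 0},
  {"dp": [0,0,-0.09],"yaw": 0},
  {"dp": [0,0,-0.12],"yaw": 0},
  {"dp": [0,0,-0.15],"yaw": 0},
  {"dp": [0,0,-0.18],"yaw": 0},
  {"dp": [0,0,-0.205],"yaw": 0},
  {"dp": [0,0,-0.22],"yaw": 0},
  {"dp": [0,0,-0.227],"yaw": 0},
  {"dp": [0,0,-0.23],"yaw": 0},
  {"dp": [0,0,-0.232],"yaw": 0},
  {"dp": [0,0,-0.233],"yaw": 0},
  {"dp": [0,0,-0.234],"yaw": 0},
  {"dp": [0,0,-0.2345],"yaw": 0},
  {"dp": [0,0,-0.235],"yaw": 0},
  {"dp": [0,0,-0.235],"yaw": 0},
])

```text
time_s: 7.55
tcp_pos: [0.4698, -0.3595, 0.113]
eef_rot: [180.0, -0.0, -18.1]
contact_force: [-0.1, 0.6, -2.7]
gripper_width: 0.0272
gripper_force: 40.0
```

Call:
apply_moves([
  {"dp": [0,0,-0.0005],"yaw": 0},
  {"dp": [0,0,-0.001],"yaw": 0},
  {"dp": [0,0,-0.001],"yaw": 0},
  {"dp": [0,0,-0.001],"yaw": 0},
])

```text
time_s: 7.88
tcp_pos: [0.4699, -0.3595, 0.1125]
eef_rot: [180.0, -0.1, -18.1]
contact_force: [-2.2, 2.9, 5.5]
gripper_width: 0.027
gripper_force: 40.0
```

Standing on the mat: the bench now pushes back with +5.5 N. I release and rise.

Call:
apply_moves([
  {"dp": [0,0,0],"yaw": 0},
  {"dp": [0,0,0],"yaw": 0},
  {"dp": [0,0,0],"yaw": 0},
  {"dp": [0,0,0],"yaw": 0},
  {"dp": [0,0,0],"yaw": 0},
  {"dp": [0,0,0],"yaw": 0},
  {"dp": [0,0,0],"yaw": 0},
], grip=-1)

```text
time_s: 8.47
tcp_pos: [0.4696, -0.3594, 0.1115]
eef_rot: [180.0, 0.0, -18.1]
contact_force: [0.1, 0.3, -0.9]
gripper_width: 0.0684
gripper_force: 0.0
```

Call:
apply_moves([
  {"dp": [0,0,0.01],"yaw": 0},
  {"dp": [0,0,0.03],"yaw": 0},
  {"dp": [0,0,0.06],"yaw": 0},
  {"dp": [0,0,0.1],"yaw": 0},
  {"dp": [0,0,0.14],"yaw": 0},
  {"dp": [0,0,0.18],"yaw": 0},
  {"dp": [0,0,0.208],"yaw": 0},
  {"dp": [0.006,0.03,0.208],"yaw": 6},
  {"dp": [0.012,0.06,0.208],"yaw": 12},
  {"dp": [0.018,0.09,0.208],"yaw": 18},
  {"dp": [0.024,0.12,0.208],"yaw": 24},
  {"dp": [0.03,0.15,0.208],"yaw": 30},
  {"dp": [0.036,0.18,0.208],"yaw": 36},
  {"dp": [0.042,0.21,0.208],"yaw": 36},
  {"dp": [0.048,0.24,0.208],"yaw": 36},
  {"dp": [0.054,0.27,0.208],"yaw": 36},
  {"dp": [0.06,0.3,0.208],"yaw": 36},
  {"dp": [0.066,0.33,0.208],"yaw": 36},
  {"dp": [0.07,0.35,0.208],"yaw": 36},
  {"dp": [0.07,0.35,0.208],"yaw": 36},
])

```text
time_s: 10.13
tcp_pos: [0.5402, -0.0064, 0.3202]
eef_rot: [-180.0, -0.1, 18.1]
contact_force: [-0.3, -0.2, -0.2]
gripper_width: 0.0879
gripper_force: 0.0
```

Call:
apply_moves([
  {"dp": [0,0,0],"yaw": 0},
  {"dp": [0,0,0],"yaw": 0},
])

```text
time_s: 10.3
tcp_pos: [0.5395, -0.0095, 0.3201]
eef_rot: [180.0, -0.0, 17.9]
contact_force: [1.4, 0.3, 1.0]
gripper_width: 0.0871
gripper_force: 0.0
```

```bash
python3 - <<'E'
from h import *
s=get_state(); print(s['tcp_pos'],s['eef_rot'],s['joints'],s['contact_force'])
for n in ('scene','side'):
    c=cap(n);P=cloud(c);x,y,z=P[...,0],P[...,1],P[...,2]
    t=(abs(z-.083)<.006)&(np.hypot(x-.47,y+.359)<.09);v,u=np.nonzero(t);q=onz(c,np.c_[u,v],.083)[:,:2];print(n,len(q),cv2.minEnclosingCircle(np.float32(q)))
c=cap('wrist'); np.save('w3',c,allow_pickle=True); P=cloud(c); save('w3',cv2.resize(c['image'],(768,576)))
x,y,z=P[...,0],P[...,1],P[...,2]
t=(np.hypot(x-.541,y+.009)<.03)&(z>.178)&(z<.2)&(c['image'].max(2)<90);v,u=np.nonzero(t)
if len(v): q=onz(c,np.c_[u,v],.188)[:,:2];print('handle',len(q),cv2.minEnclosingCircle(np.float32(q)),np.median(z[t]),u.mean(),v.mean())
E
```

```text
[ 0.53949058 -0.00953488  0.32008421] [ 1.79991447e+02 -1.93368892e-02  1.79353892e+01] [ 1.98159004e+01  5.41980675e+00 -9.78853432e+00  9.51674969e-03
 -7.47726133e+01  8.81169893e+01] [1.36611804 0.28417009 1.04637909]
scene 1033 ((0.4781090021133423, -0.35497671365737915), 0.0757187157869339)
side 1835 ((0.4657822549343109, -0.35997965931892395), 0.07536182552576065)
handle 254 ((0.543969452381134, -0.0055490233935415745), 0.008382342755794525) 0.18748534750636367 257.31102362204723 182.27165354330708
```

View pics/w3.png

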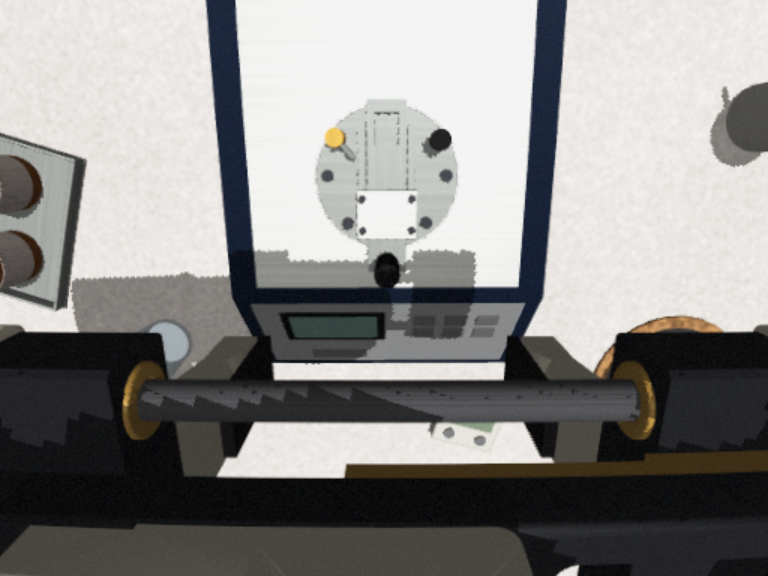

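The wrist picture shows the cover gone, the handle at (387,268) in line with the slide, and the keeper's front edge at row 237. The tool is aligned with the tester. I descend on the handle.

Call:
apply_moves([
  {"dp": [0.002,0.002,-0.02],"yaw": 0},
  {"dp": [0.0045,0.0037,-0.05],"yaw": 0},
  {"dp": [0.0045,0.0037,-0.085],"yaw": 0},
  {"dp": [0.0045,0.0037,-0.115],"yaw": 0},
  {"dp": [0.0045,0.0037,-0.132],"yaw": 0},
  {"dp": [0.0045,0.0037,-0.14],"yaw": 0},
  {"dp": [0.0045,0.0037,-0.143],"yaw": 0},
  {"dp": [0.0045,0.0037,-0.143],"yaw": 0},
  {"dp": [0.0045,0.0037,-0.143],"yaw": 0},
])

```text
time_s: 11.2
tcp_pos: [0.545, -0.0058, 0.1779]
eef_rot: [180.0, -0.1, 17.9]
contact_force: [-0.0, -0.1, -0.1]
gripper_width: 0.0878
gripper_force: 0.0
```

Call:
apply_moves([
  {"dp": [0,0,0],"yaw": 0},
  {"dp": [0,0,0],"yaw": 0},
  {"dp": [0,0,0],"yaw": 0},
  {"dp": [0,0,0],"yaw": 0},
  {"dp": [0,0,0],"yaw": 0},
  {"dp": [0,0,0],"yaw": 0},
  {"dp": [0,0,0],"yaw": 0},
  {"dp": [0,0,0],"yaw": 0},
  {"dp": [0,0,0],"yaw": 0},
  {"dp": [0,0,0],"yaw": 0},
  {"dp": [0,0,0],"yaw": 0},
  {"dp": [0,0,0],"yaw": 0},
], grip=1, squeeze=45)

```text
time_s: 12.2
tcp_pos: [0.5446, -0.0071, 0.1766]
eef_rot: [179.9, 0.0, 17.9]
contact_force: [4.0, -8.4, -4.3]
gripper_width: 0.0152
gripper_force: 45.0
```

```bash
python3 - <<'E'
from h import *
s=get_state(); print(s['tcp_pos'],s['eef_rot'],s['contact_force'],s['moment'],s['gripper_width'])
np.save('p0',s['tcp_pos'])
c=cap('wrist'); np.save('w4',c,allow_pickle=True); save('w4',cv2.resize(c['image'][60:240,140:380],(800,600),interpolation=cv2.INTER_CUBIC))
E
```

```text
[ 0.54456659 -0.00710812  0.17664636] [1.79854948e+02 2.69289018e-02 1.79401863e+01] [ 3.9908546  -8.43774156 -4.28997089] [-2.57801185 -1.40540914  0.12076307] 0.015221331815419672
```

View pics/w4.png

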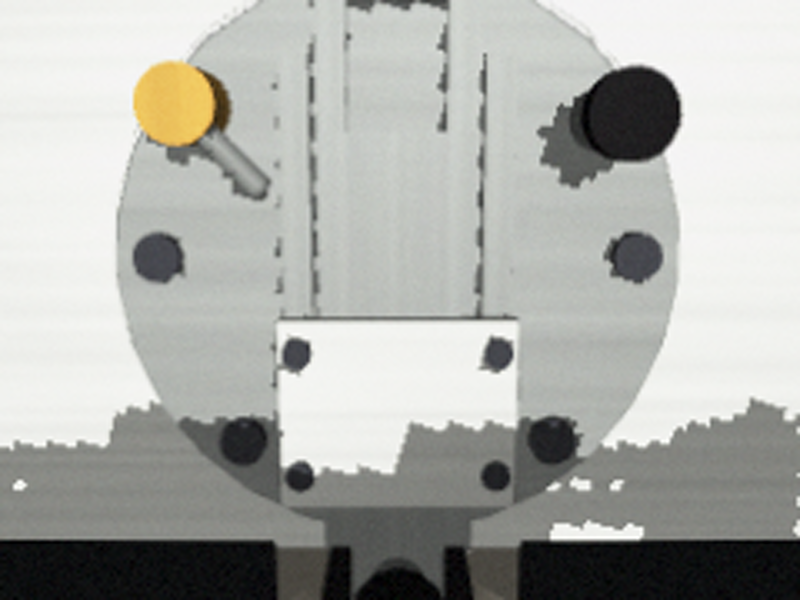

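The picture shows the gripped handle at (400,580), the keeper's front edge at row 507 and the slide emerging below it. There is a lateral load of about 9 N, so I relieve it by about 1.3 mm and draw the slide slowly.

Call:
apply_moves([
  {"dp": [0.0004,-0.0012,0],"yaw": 0},
  {"dp": [0.0004,-0.0012,0],"yaw": 0},
  {"dp": [-0.0015,-0.0018,0],"yaw": 0},
  {"dp": [-0.0044,-0.0028,0],"yaw": 0},
  {"dp": [-0.0072,-0.0037,0],"yaw": 0},
  {"dp": [-0.0101,-0.0046,0],"yaw": 0},
  {"dp": [-0.0129,-0.0055,0],"yaw": 0},
  {"dp": [-0.0158,-0.0065,0],"yaw": 0},
  {"dp": [-0.0186,-0.0074,0],"yaw": 0},
  {"dp": [-0.0215,-0.0083,0],"yaw": 0},
  {"dp": [-0.0243,-0.0092,0],"yaw": 0},
  {"dp": [-0.0272,-0.0102,0],"yaw": 0},
  {"dp": [-0.0291,-0.0108,0],"yaw": 0},
  {"dp": [-0.03,-0.0111,0],"yaw": 0},
  {"dp": [-0.03,-0.0111,0],"yaw": 0},
  {"dp": [-0.03,-0.0111,0],"yaw": 0},
  {"dp": [-0.03,-0.0111,0],"yaw": 0},
])

```text
time_s: 13.67
tcp_pos: [0.5157, -0.0166, 0.1766]
eef_rot: [180.0, -0.2, 17.9]
contact_force: [8.5, -3.3, -6.9]
gripper_width: 0.015
gripper_force: 45.0
```

```bash
python3 - <<'E'
from h import *
s=get_state(); print(s['tcp_pos'],s['eef_rot'],s['contact_force'],s['moment'],s['gripper_width'],s['gripper_force'])
d=s['tcp_pos']-np.load('p0.npy'); a=np.radians(17.93); print('travel',-(d[0]*np.cos(a)+d[1]*np.sin(a)),'lat',-d[0]*np.sin(a)+d[1]*np.cos(a))
f=s['contact_force'];print('fx_t',f[0]*np.cos(a)+f[1]*np.sin(a),'fy_t',-f[0]*np.sin(a)+f[1]*np.cos(a))
c=cap('wrist'); np.save('w5',c,allow_pickle=True); save('w5',cv2.resize(c['image'][100:235,170:350],(800,600),interpolation=cv2.INTER_CUBIC))
E
```

```text
[ 0.5157226  -0.01662682  0.17664805] [ 1.79957564e+02 -1.72967267e-01  1.79297935e+01] [ 8.51395576 -3.31827835 -6.92387717] [-1.2351096  -2.96106804  0.08808979] 0.014989938333755221 44.998154640197754
travel 0.03037351179950492 lat -0.00017664775664787656
fx_t 7.078913366887811 fy_t -5.778183054925158
```

View pics/w5.png

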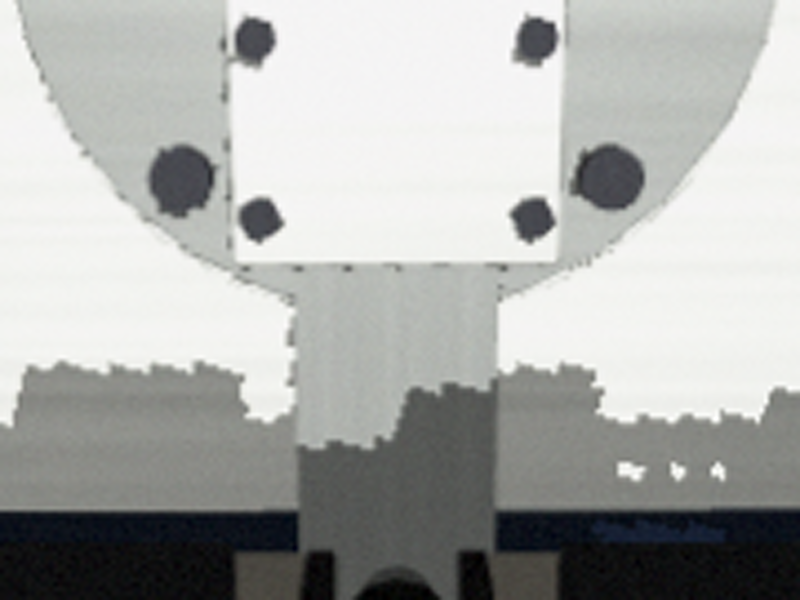

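Keeper edge is at row 262. Travel is 30.4 mm and the line is not out yet. The handle has not slipped, so I draw it the rest of the way.

Call:
apply_moves([
  {"dp": [-0.0005,-0.0005,0],"yaw": 0},
  {"dp": [-0.001,-0.001,0],"yaw": 0},
  {"dp": [-0.0014,-0.0013,0],"yaw": 0},
  {"dp": [-0.0014,-0.0013,0],"yaw": 0},
  {"dp": [-0.0014,-0.0013,0],"yaw": 0},
  {"dp": [-0.0014,-0.0013,0],"yaw": 0},
])

```text
time_s: 14.22
tcp_pos: [0.5144, -0.0172, 0.1766]
eef_rot: [-180.0, -0.2, 17.9]
contact_force: [6.6, 0.3, -6.9]
gripper_width: 0.0152
gripper_force: 45.0
```

```bash
cat > chk.py <<'E'
from h import *
import sys
s=get_state(); print(s['time_s'],s['tcp_pos'],s['contact_force'],s['gripper_width'],s['gripper_force'])
d=s['tcp_pos']-np.load('p0.npy'); a=np.radians(17.93); ex=np.array([np.cos(a),np.sin(a),0]); print('travel',-d@ex,'lat',-d[0]*np.sin(a)+d[1]*np.cos(a))
f=s['contact_force'];print('fx_t',f@ex,'fy_t',-f[0]*np.sin(a)+f[1]*np.cos(a))
c=cap('wrist'); g=c['image'].mean(2)
print(g[150:180,250:258].mean(1).round().astype(int), g[150:180,262:270].mean(1).round().astype(int))
o=-c['R'].T@c['t']; print('cam rel tcp along x_t',(o-s['tcp_pos'])@ex,'height',o[2])
k=onz(c,[[260,159]],.149)[0]; print('keeper edge rel tcp',(k-s['tcp_pos'])@ex)
for v in range(157,166): print(v,((onz(c,[[260,v]],.144)[0]-s['tcp_pos'])@ex*1e3).round(2),end=' ')
save(sys.argv[1],cv2.resize(c['image'][140:185,230:290],(800,600),interpolation=cv2.INTER_CUBIC))
E
python3 chk.py w6
```

```text
14.2167 [ 0.51439575 -0.0171683   0.17662894] [ 6.61949523  0.30187829 -6.85917659] 0.015207973803261237 44.997793436050415
travel 0.03180262131599731 lat -0.0002833490359196184
fx_t 6.390943154446212 fy_t -1.750626501307895
[242 242 242 242 241 242 227 101  20 148 182 185 185 184 184 184 184 183
 183 183 182 182 182 182 181 180 180 179 179 178] [242 242 242 242 241 242 225 100  19 137 164 181 184 184 183 183 183 182
 182 183 181 182 182 180 181 180 180 180 180 180]
cam rel tcp along x_t 0.07337574086936798 height 0.31272449521715523
keeper edge rel tcp 0.04548231349341956
157 45.76 158 45.19 159 44.63 160 44.07 161 43.5 162 42.94 163 42.37 164 41.8 165 41.23
```

View pics/w6.png

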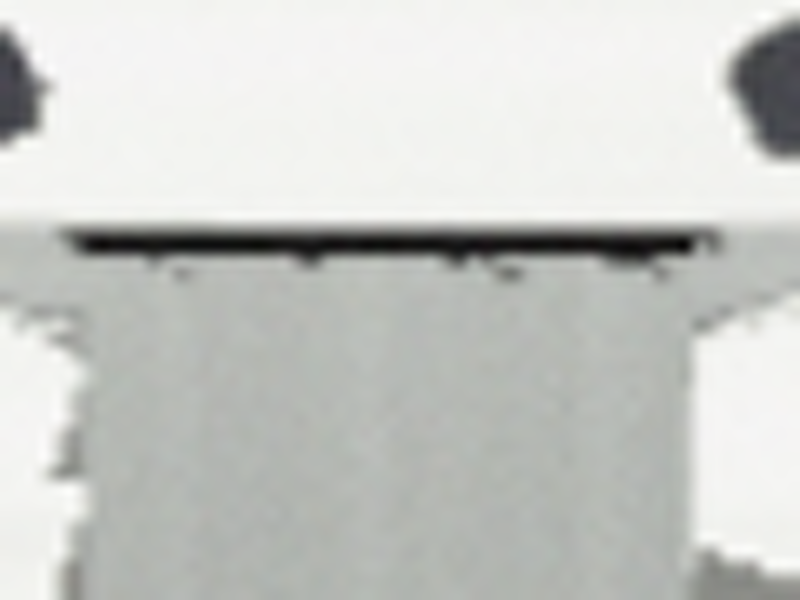

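The picture shows the black line just emerged below the keeper edge, at about row 240 of the crop (v≈157–158.7). By parallax that would put it slightly past the mark, so I cross-check against the earlier pictures.

```bash
python3 - <<'E'
from h import *
a=np.radians(17.93); ex=np.array([np.cos(a),np.sin(a),0])
c6=cap('wrist'); np.save('w6',c6,allow_pickle=True)
for n in ('w3','w4','w5','w6'):
    c=np.load(n+'.npy',allow_pickle=True).item(); g=c['image'].mean(2); o=-c['R'].T@c['t']
    # keeper front edge beside the slide not needed: profile on centre columns
    pj=None
    lo,hi=(150,166) if n=='w3' else ((200,224) if n=='w4' else (150,168))
    print(n,'cam x_t',(o@ex*1e3).round(2),'rows',lo,g[lo:hi,254:264].mean(1).round().astype(int).tolist())
    col=g[:,255:262].mean(1); 
    v0=(170 if n=='w3' else 222); print('  handle rows',v0,col[v0-6:v0+22].round().astype(int).tolist())
    cl=cloud(c); h=cl[...,2]; 
    # cup disc edge centre: screws? use igniter/probe tops z=.166 at x_t=+25
    im=c['image'];hs=cv2.cvtColor(im,cv2.COLOR_RGB2HSV)
    m=(hs[...,0]>15)&(hs[...,0]<32)&(hs[...,1]>140)&(hs[...,2]>120);m[250:]=0
    m2=(h>.155)&(h<.172)&(g<60);m2[150:]=0
    for mm in (m,m2):
        k,l,st,ce=cv2.connectedComponentsWithStats(mm.astype(np.uint8)); 
        if k>1:
            i=1+st[1:,4].argmax(); q=onz(c,[ce[i]],.166)[0]; print('  stub px',ce[i].round(1),st[i,4],'x_t',(q@ex*1e3).round(2))
E
```

```text
w3 cam x_t 583.96 rows 150 [241, 243, 244, 243, 242, 241, 242, 241, 242, 187, 181, 185, 185, 184, 183, 184]
  handle rows 170 [184, 185, 184, 176, 111, 36, 10, 8, 9, 11, 6, 9, 18, 28, 30, 27, 22, 14, 15, 13, 13, 12, 14, 12, 14, 15, 10, 14]
  stub px [222.8  91.5] 117 x_t 595.68
  stub px [293.1  92.9] 159 x_t 594.43
w4 cam x_t 589.87 rows 200 [182, 179, 144, 130, 130, 129, 129, 130, 130, 129, 129, 124, 94, 87, 86, 85, 85, 85, 85, 85, 84, 85, 85, 85]
  handle rows 222 [86, 85, 85, 85, 85, 85, 85, 85, 85, 85, 85, 71, 52, 49, 33, 13, 7, 7, 7, 4, 10, 6, 6, 6, 6, 4, 4, 6]
  stub px [192.1  90.8] 471 x_t 596.0
  stub px [328.8  94. ] 650 x_t 594.65
w5 cam x_t 559.02 rows 150 [242, 242, 241, 241, 242, 242, 241, 240, 238, 186, 176, 183, 185, 185, 184, 184, 183, 183]
  handle rows 222 [85, 86, 86, 85, 88, 85, 86, 85, 84, 85, 85, 74, 54, 50, 36, 13, 7, 7, 5, 7, 6, 7, 6, 3, 8, 5, 5, 7]
  stub px [188.7  24.2] 532 x_t 593.95
  stub px [331.8  24.1] 781 x_t 594.05
w6 cam x_t 557.5 rows 150 [241, 242, 242, 242, 241, 242, 227, 99, 19, 160, 184, 185, 185, 186, 185, 184, 184, 183]
  handle rows 222 [86, 86, 85, 85, 86, 86, 85, 87, 85, 85, 84, 74, 54, 51, 34, 13, 8, 5, 6, 5, 8, 7, 6, 7, 5, 5, 6, 7]
  stub px [188.4  21.2] 531 x_t 593.75
  stub px [331.5  21.1] 798 x_t 593.84
```

```bash
python3 - <<'E'
from h import *
a=np.radians(17.93); ex=np.array([np.cos(a),np.sin(a),0])
for n,ke,hs in (('w3',158.5,(167.5,168,168.5)),('w4',211.7,(226.5,228,230)),('w5',159.2,(226.5,228,230)),('w6',156.8,(226.5,228,230))):
    c=np.load(n+'.npy',allow_pickle=True).item(); X=lambda v,z:(onz(c,[[258.5,v]],z)[0]@ex*1e3).round(2)
    print(n,'keeper',X(ke,.149),'handle centre',[X(h,.188)-8 for h in hs],'D',[(X(ke,.149)-X(h,.188)+8).round(2) for h in hs],'line',X(158.6,.144))
E
```

```text
w3 keeper 531.16 handle centre [np.float64(521.76), np.float64(521.31), np.float64(520.85)] D [np.float64(9.4), np.float64(9.85), np.float64(10.31)] line 530.2
w4 keeper 531.12 handle centre [np.float64(530.26), np.float64(529.55), np.float64(528.6)] D [np.float64(0.86), np.float64(1.57), np.float64(2.52)] line 560.68
w5 keeper 530.91 handle centre [np.float64(499.81), np.float64(499.1), np.float64(498.15)] D [np.float64(31.1), np.float64(31.81), np.float64(32.76)] line 530.39
w6 keeper 530.8 handle centre [np.float64(498.37), np.float64(497.66), np.float64(496.71)] D [np.float64(32.43), np.float64(33.14), np.float64(34.09)] line 528.97
```

```bash
python3 - <<'E'
from h import *
a=np.radians(17.93); ex=np.array([np.cos(a),np.sin(a),0])
for n,hs in (('w3',(167.8,168.2)),('w4',(227,228,229.8)),('w5',(227,228,229.8)),('w6',(227,228,229.8))):
    c=np.load(n+'.npy',allow_pickle=True).item(); 
    print(n,[[round(onz(c,[[258.5,h]],z)[0]@ex*1e3-8,2) for h in hs] for z in (.144,.154)])
c=np.load('w3.npy',allow_pickle=True).item(); P=cloud(c)
t=(P[...,2]>.184)&(P[...,2]<.192)&(c['image'].max(2)<90)&(abs(P[...,0]-.541)<.03)&(abs(P[...,1]+.009)<.03)
v,u=np.nonzero(t); q=onz(c,np.c_[u,v],.188)@ex*1e3; print('top',q.min(),q.max(),v.min(),v.max())
E
```

```text
w3 [[np.float64(512.54), np.float64(512.11)], [np.float64(514.57), np.float64(514.16)]]
w4 [[np.float64(511.69), np.float64(511.05), np.float64(509.89)], [np.float64(515.86), np.float64(515.25), np.float64(514.17)]]
w5 [[np.float64(481.42), np.float64(480.78), np.float64(479.63)], [np.float64(485.55), np.float64(484.95), np.float64(483.86)]]
w6 [[np.float64(480.01), np.float64(479.37), np.float64(478.22)], [np.float64(484.13), np.float64(483.53), np.float64(482.44)]]
top 507.96019054047883 522.9034648643625 175 191
```

```bash
python3 - <<'E'
from h import *
a=np.radians(17.93); ex=np.array([np.cos(a),np.sin(a),0]); p0=np.load('p0.npy')
G=[];T=[]
for i in range(6):
    s=get_state(); T.append([-(s['tcp_pos']-p0)@ex*1e3,s['contact_force']@ex,*s['joints'][:3]]); c=cap('wrist'); G.append(c['image'].mean(2)[153:163,250:270].mean(1))
print(np.round(T,3)); print(np.mean(G,0).round())
E
```

```text
[[ 31.765   7.853  19.963   8.878 -25.308]
 [ 31.807   7.384  19.962   8.88  -25.308]
 [ 31.787   7.047  19.964   8.881 -25.308]
 [ 31.789   7.169  19.961   8.881 -25.306]
 [ 31.806   7.241  19.959   8.879 -25.309]
 [ 31.796   7.523  19.964   8.88  -25.308]]
[242. 241. 242. 227.  99.  19. 148. 178. 184. 184.]
```

Joint readings put the travel at 31.8 mm. The camera puts the line 1–2 mm past the edge. I ease back 0.8 mm to sit between the two estimates and look again.

Call:
apply_moves([
  {"dp": [0.0004,0.0001,0],"yaw": 0},
  {"dp": [0.0008,0.0002,0],"yaw": 0},
  {"dp": [0.0008,0.0002,0],"yaw": 0},
  {"dp": [0.0008,0.0002,0],"yaw": 0},
  {"dp": [0.0008,0.0002,0],"yaw": 0},
  {"dp": [0.0008,0.0002,0],"yaw": 0},
])

```text
time_s: 15.12
tcp_pos: [0.5152, -0.0169, 0.1766]
eef_rot: [-180.0, -0.2, 17.9]
contact_force: [7.2, 1.5, -5.8]
gripper_width: 0.0151
gripper_force: 45.0
```

```bash
python3 chk.py w7; python3 - <<'E'
from h import *
for n in ('scene','side'):
    c=cap(n);P=cloud(c);x,y,z=P[...,0],P[...,1],P[...,2]
    t=(abs(z-.083)<.004)&(np.hypot(x-.47,y+.359)<.085);v,u=np.nonzero(t);q=onz(c,np.c_[u,v],.083)[:,:2];print(n,len(q),cv2.minEnclosingCircle(np.float32(q)))
E
```

```text
15.1167 [ 0.51520327 -0.01693676  0.17662684] [ 7.18323378  1.48736227 -5.78707301] 0.015059283782133639 44.99768793582916
travel 0.0309630415549191 lat -0.00031165913075271133
fx_t 7.29225977256859 fy_t -0.7962671568501911
[242 242 242 242 242 242 241 239 141 168 177 184 184 184 184 184 183 182
 182 183 182 182 182 181 180 180 180 179 179 180] [242 241 242 242 241 241 240 237 139 172 184 184 184 183 183 183 184 183
 182 182 181 180 182 181 181 181 180 180 178 180]
cam rel tcp along x_t 0.07337433327091351 height 0.3127230882129687
keeper edge rel tcp 0.04548289832632256
157 45.76 158 45.19 159 44.63 160 44.07 161 43.5 162 42.94 163 42.37 164 41.8 165 41.23 scene 967 ((0.4754398763179779, -0.3566756546497345), 0.07296773791313171)
side 1600 ((0.4659282863140106, -0.35853520035743713), 0.0744314193725586)
```

View pics/w7.png

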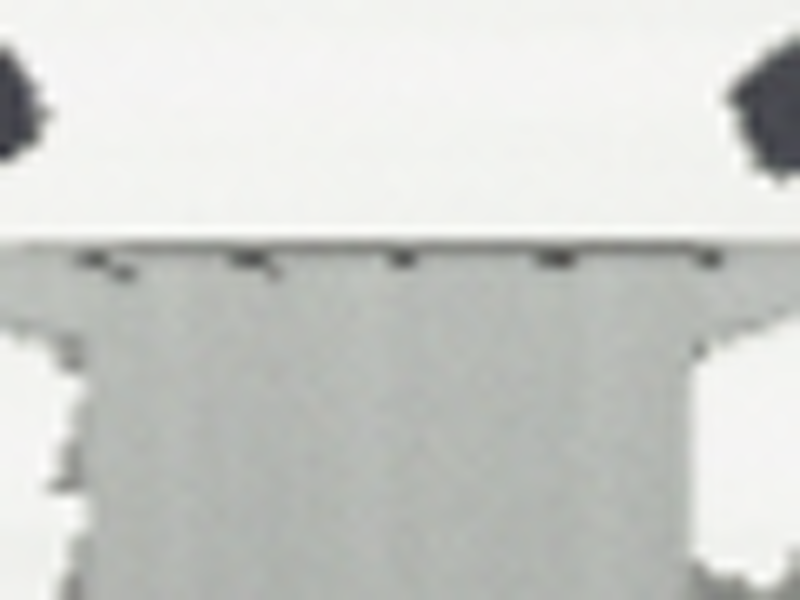

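The picture shows only a sliver of the line at the keeper edge (row 245), so the slide is within about 1 mm of the mark by both estimates. The cover stands upright at about (0.470, -0.358), the mat's centre. I hand in now.

```bash
python3 -c "
from plant import r; print(r.close_job())"
```

```text
the job is handed in; nothing more can be done
None
```

The cover stands upright at the middle of the mat, and the job is handed in with the gripper holding the slide within about 1 mm of the mark (31.0 mm travel by the joint readings against 32 mm nominal; the camera put the line about 1 mm past the keeper edge).

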